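Turn the peg-board blank and set the straightedge to it

TASK

The blank for a new peg board lies with its two wall battens up: turn it over and lay it down gently, without letting it flop, so that it stands on its battens with the plain face up. Then lay the aluminium straightedge on the table flush along either long edge of the blank, ready for marking out the pegs. Leave the jug, the salt pot and the tumbler where they are.

Things in the scene. Friction and masses are not known exactly. Their poses are not given: they have to be found in the camera images.
- board: peg-board blank, pale wood, 0.16 kg: slab 140 (x) x 60 (y) x 18 mm; on one big face two battens 30 (x) x 60 (y) x 12 mm, flush with its ends (centres x = +-55 mm); 30 mm thick in all. Origin: centre of the plain face; z goes through the slab (0-18 mm) to the battens (18-30). At the start plain face down, z up; turned over, z points down and the origin is 30 mm above the table
- straightedge: aluminium box-section straightedge, a straight bar 200 (x) by 20 (y) by 30 mm high (z), black end caps, fine tick marks on its top, 0.2 kg. It stands on its 20 mm side on the table and must still do so at the end. Origin: centre of the underside; x along the length, z up.
- edge_a (a point): point inside the straightedge at x = +70 mm, y = 0, z = 15 mm of its frame (on its centre line, 30 mm from one end)
- edge_b (a point): point inside the straightedge at x = -70 mm, y = 0, z = 15 mm of its frame (on its centre line, 30 mm from the other end)
- jug: bystander: red plastic jug, about 100 mm across and 185 mm tall, open top, loop handle on its +y side reaching 86 mm from the axis. Origin: centre of the underside, z up.
- salt_pot: bystander: white ceramic salt pot with a knobbed lid (one piece), 84 mm across, 100 mm tall. Origin: centre of the underside, z up.
- tumbler: bystander: clear glass tumbler, 72 mm across, 100 mm tall. Origin: centre of the underside, z up.

How it is judged:
By the outcome, as a careful person would: the job done as asked, in the order asked, and still so for the second after the job is handed in, with the robot touching nothing.
It also fails if it takes over 72 s, if anything falls off the work surface, if the arm or the gripper's body presses on something with over 40 N, if the wrist force passes 120 N, or if a joint passes its speed limit or range.

ROBOT

A 6-joint arm with a two-finger parallel gripper is mounted at the origin on the work surface. World frame = base frame: x ahead of the robot, y to its left, z up, the work surface at z = 0. Lengths are in m, angles in rad, forces in N, time in s.
With the tool pointing down it reaches from about 0.425 to 0.95 m from the base axis. Payload 3.5 kg.
Tool frame: the origin (TCP) lies at the very end of the fingers, on their centre line; the grasp point (between the pads) lies 19 mm behind it; z points along the fingers, x is the direction in which the jaws open and shut, and the axes are right-handed (so a half turn about z gives the same grasp; the last joint's range is limited). The gripper opens to 85 mm and grips with 20 to 120 N. Pads are 22 mm wide; open, the fingers measure 114 mm over their backs; the gripper's body (76 mm by 85 mm) begins 54 mm behind the grasp point. The pads swing forward as they close: fully open they stand 13 mm farther back than shut.
Start: joints at [-1.328, 0.286, 1.577, -0, 1.279, -0.15], TCP at [0.258, -0.624, 0.231] pointing down, gripper open.
Joint ranges: [-2.77, 2.77], [-0.9, 2.22], [0.21, 2.48], [-1.53, 4.67], [0.24, 2.81], [-2.84, 2.84]. Speed limits (rad/s): [2.79, 2.79, 3.14, 3.14, 3.14, 3.14].

INTERFACE

Orientations are given as a unit quaternion [x, y, z, w].
In Python, from plant import ctrl, imaging gives the robot as it stands.
- The arm moves only by the tool arm_command, never from a script. Its argument "commands" is a list that holds one entry, the list of rows, each a list of 6 numbers: the shift along the tool's x, y, z in cm, then the turn, a rotation vector about the tool's x, y, z in degrees. A call has 1 to 10 rows; each row shifts and turns the commanded pose from where the row before left it, along the tool's axes as they then stand; what a row does not reach is not made up. A row lasts 1/12 s, in which the tool goes at most 41.7 mm and 7.16 degrees, less where a joint would pass 70% of its speed; a pose out of reach is approached as far as the arm can. A call with a gripper value outside its range is refused whole. "hand" is the opening, from 0 (shut) to 1 (fully open), set as the call begins (left out, the last holds). The fingers move at their own pace and stop on an object; "squeeze" is the grip in N (left out, the last holds). Time passes only in rows, so rows that do not move let the fingers close. It gives the time, the measured TCP pose, the force and the opening at its end, in the units of the state.
- ctrl.get_state(): the state, without advancing time (a new reading comes with each control period).
- imaging.read_camera(name): name is "scene" or "top"; returns the picture (400x640x3 uint8, red, green, blue); there is no depth.
- imaging.camera_params(name): a dict with "intrinsics" (3x3 intrinsics, pixels), "k1" (the pictures are not rectified: a ray, as slopes to the right and down, at radius r is drawn at 1 + k1 r^2 times it, then the intrinsics apply), "pose" (4x4, takes a point from camera to world coordinates). Camera axes: x right, y down, z forward; pixel columns grow to the right and rows downward; lengths in m; the calibration is good to about 2 mm. A picture is of the moment at which its call begins. camera_params takes no time and is no camera call.
- ctrl.sign_off(): hands the job in, once; it reports no verdict.
The state is a dict: "time": time; "qpos": joint angles; "dq": joint speeds; "joint_efforts": joint torques, N m; "eef_pos": TCP position; "tcp_rot": TCP orientation; "contact_force": force on the tool from outside, world axes, zero at the start; "wrist_torque": the same for the moment, N m; "opening": opening from 0.0 (shut) to 1.0 (fully open).
Only numpy, scipy, OpenCV 4.12 (cv2) and the standard library are available. Lean on these libraries where they do the work, as an engineer would, in place of code of your own. Each camera call takes 0.05 s, during which the arm holds its last target. There are 200 camera calls.

## Working session

There is one attempt and no reset: what is moved stays moved. The work goes in short steps, Python scripts to look and compute and a tool call to move; the robot and the scene stay as the last step left them, time stands still between calls to the robot, and variables do not carry over. Pictures are saved under pics/ and viewed, about 8 in all and at most 12, crops included, and the job is handed in when it is done.

Besides the shell and the picture viewer there is one more tool, called after "Request:" by a JSON object that holds its "api" and its "payload". arm_command: Moves the arm, as the interface text tells. Its arguments: {"type":"object","properties":{"commands":{"type":"array","items":{"type":"array","items":{"type":"array","items":{"type":"number"}}}},"hand":{"type":"number"},"squeeze":{"type":"number"}},"required":["commands"]}

```bash
mkdir -p pics; ls
python3 - <<'E'
from plant import ctrl, imaging
import cv2
for n in ("scene","top"):
    im=imaging.read_camera(n); cv2.imwrite(f"pics/{n}0.png",im[:,:,::-1])
    p=imaging.camera_params(n); print(n,p)
print(ctrl.get_state())
E
```

```text
pics
scene {'intrinsics': array([[473.28563282,   0.        , 320.26413747],
       [  0.        , 473.28563282, 201.15005173],
       [  0.        ,   0.        ,   1.        ]]), 'k1': -0.13941322446627882, 'pose': array([[-0.46271238,  0.4612933 , -0.75703748,  1.64520694],
       [ 0.88649501,  0.23606409, -0.3979954 ,  0.56924254],
       [-0.00488325, -0.85526735, -0.51816399,  0.79422153],
       [ 0.        ,  0.        ,  0.        ,  1.        ]])}
top {'intrinsics': array([[372.48196716,   0.        , 320.89807396],
       [  0.        , 372.48196716, 204.08982739],
       [  0.        ,   0.        ,   1.        ]]), 'k1': -0.004789090678411117, 'pose': array([[-0.0138188 , -0.98275075,  0.18441804,  0.37194696],
       [-0.99977897,  0.01065738, -0.01812291,  0.0013461 ],
       [ 0.01584489, -0.18462771, -0.9826808 ,  1.01526771],
       [ 0.        ,  0.        ,  0.        ,  1.        ]])}
{'time': 0.1, 'qpos': array([-1.32799874e+00,  2.87157346e-01,  1.57804903e+00,  1.47367234e-05,
        1.27861011e+00, -1.49980956e-01]), 'dq': array([-5.67358404e-04, -2.08907559e-03, -6.15102809e-03, -6.17258645e-04,
        1.53833996e-03,  2.26815806e-06]), 'joint_efforts': array([ 5.58844295e-04, -4.07299161e+01, -2.93698347e+01, -1.47977194e-04,
        3.45088280e-03,  2.23442171e-06]), 'eef_pos': array([ 0.25825657, -0.62298786,  0.230022  ]), 'tcp_rot': array([ 8.31489986e-01, -5.55538627e-01, -8.17120969e-04, -7.54135405e-04]), 'contact_force': array([ 0.13478422,  0.28640192, -0.20476871]), 'wrist_torque': array([0.0520236 , 0.02134933, 0.01178997]), 'opening': 1.0035680965105944}
```

View pics/scene0.png

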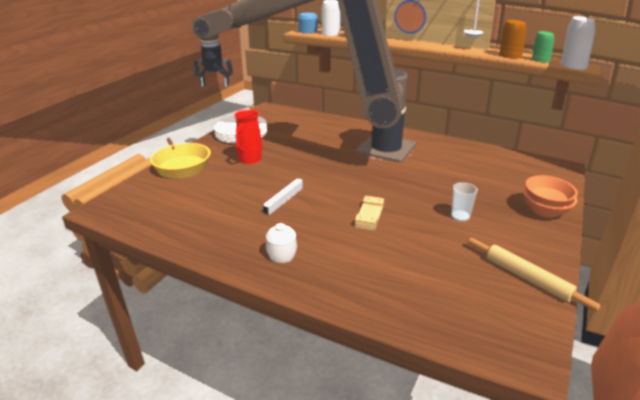

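View pics/top0.png

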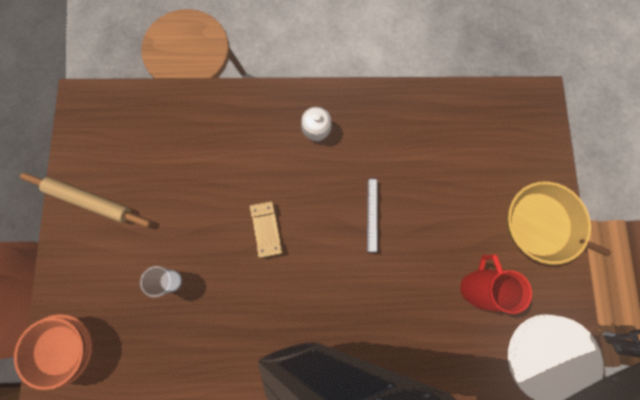

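The scene view shows the board at about (370,212) and the straightedge at (284,196). In the top view the board is at (265,229) with its long axis near world x, and the straightedge is at (373,216).

```bash
cat > h.py <<'E'
import numpy as np, cv2
from plant import ctrl, imaging
from scipy.spatial.transform import Rotation as R
def cast(n,px,z):
    p=imaging.camera_params(n);K=p["intrinsics"];k=p["k1"];T=p["pose"]
    d=(np.array(px,float)-K[:2,2])/[K[0,0],K[1,1]];u=d.copy()
    for _ in range(20): u=d/(1+k*(u@u))
    v=T[:3,:3]@np.r_[u,1];return T[:3,3]+v*(z-T[2,3])/v[2]
def blob(n,lo,hi,roi,im):
    x0,y0,x1,y1=roi;hsv=cv2.cvtColor(im,cv2.COLOR_RGB2HSV)
    m=cv2.inRange(hsv,lo,hi);q=np.zeros_like(m);q[y0:y1,x0:x1]=m[y0:y1,x0:x1]
    q=cv2.morphologyEx(q,cv2.MORPH_CLOSE,np.ones((5,5)))
    c=max(cv2.findContours(q,0,2)[0],key=cv2.contourArea)
    return c,cv2.minAreaRect(c)
def rect(n,lo,hi,roi,im,z):
    c,r=blob(n,lo,hi,roi,im);b=cv2.boxPoints(r)
    P=np.array([cast(n,p,z) for p in b]);e=P[1]-P[0];f=P[2]-P[1]
    l=e if np.linalg.norm(e)>np.linalg.norm(f) else f
    return P.mean(0).round(4),round(np.degrees(np.arctan2(l[1],l[0]))%180,1),sorted(np.linalg.norm([e,f],axis=1).round(4)),b.round(1).tolist()
WOOD=((14,50,150),(32,190,255)); ALU=((0,0,120),(180,60,255))
def st():
    s=ctrl.get_state();M=R.from_quat(s["tcp_rot"]).as_matrix()
    print(round(s["time"],2),s["eef_pos"].round(4),"F",s["contact_force"].round(1),"op",round(s["opening"],3),"q",s["qpos"].round(2));print(M.round(3))
E
python3 - <<'E'
from h import *
im=cv2.imread("pics/top0.png")[:,:,::-1].copy();sc=cv2.imread("pics/scene0.png")[:,:,::-1].copy()
print(rect("top",*WOOD,(235,190,300,270),im,.015))
print(rect("top",*ALU,(355,165,395,265),im,.022))
for n,a,roi in(("b",WOOD,(350,190,390,235)),("s",ALU,(258,172,308,218))):
    c,r=blob("scene",*a,roi,sc);m=cv2.moments(c);print(n,cast("scene",(m["m10"]/m["m00"],m["m01"]/m["m00"]),.018),cv2.boundingRect(c))
print(cast("top",(316,115),.1),cast("top",(176,281),.0),cast("top",(505,290),.18))
st()
E
```

```text
(array([0.4943, 0.134 , 0.015 ]), np.float64(10.3), [np.float64(0.0653), np.float64(0.146)], [[248.6999969482422, 204.60000610351562], [272.3999938964844, 200.39999389648438], [281.70001220703125, 253.1999969482422], [257.8999938964844, 257.3999938964844]])
(array([ 0.53  , -0.1549,  0.022 ]), np.float64(177.6), [np.float64(0.0276), np.float64(0.2001)], [[367.0, 178.0], [377.0, 178.0], [377.0, 251.0], [367.0, 251.0]])
b [0.50162662 0.13675443 0.018     ] (355, 195, 30, 36)
s [ 0.5326529 -0.1502526  0.018    ] (263, 179, 40, 36)
[ 0.7811796  -0.00598808  0.1       ] [0.35879011 0.37044098 0.        ] [ 0.33138534 -0.41774519  0.18      ]
0.1 [ 0.2583 -0.623   0.23  ] F [ 0.1  0.3 -0.2] op 1.004 q [-1.33  0.29  1.58  0.    1.28 -0.15]
[[ 0.383 -0.924 -0.001]
 [-0.924 -0.383  0.002]
 [-0.002 -0.    -1.   ]]
```

Request:
{"api": "arm_command", "payload": {"commands": [[[-1,-2.8,-0.5,0,0,0],[-1,-2.8,-0.5,0,0,0],[-1,-2.8,-0.5,0,0,0],[-1,-2.8,-0.5,0,0,0],[-1,-2.8,-0.5,0,0,0],[-1,-2.8,-0.5,0,0,0],[-1,-2.8,-0.5,0,0,0],[-1,-2.8,-0.5,0,0,0],[-1,-2.8,-0.5,0,0,0],[-1,-2.8,-0.5,0,0,0]]]}}

```text
time: 0.93
eef_pos: [0.4795, -0.4226, 0.2809]
tcp_rot: [0.831, -0.556, -0.001, -0.0]
contact_force: [0.5, 0.6, 0.2]
opening: 1.001
```

```bash
cat >> h.py <<'E'
def frame(yaw,tilt):
    """tool frame: jaws (x) horizontal at yaw (deg); tool z tilted from down by tilt deg toward +90 deg from yaw (outward if yaw=-90ish)"""
    a=np.radians(yaw);x=np.r_[np.cos(a),np.sin(a),0];o=np.r_[-np.sin(a),np.cos(a),0]
    t=np.radians(tilt);z=np.sin(t)*o+np.cos(t)*np.r_[0,0,-1]
    return np.c_[x,np.cross(z,x),z]
def go(p,M):
    s=ctrl.get_state();C=R.from_quat(s["tcp_rot"]).as_matrix()
    print("shift cm (tool axes)",(100*C.T@(np.array(p)-s["eef_pos"])).round(2),"turn deg",np.degrees(R.from_matrix(C.T@M).as_rotvec()).round(1),"shift after turn",(100*M.T@(np.array(p)-s["eef_pos"])).round(2))
E
python3 - <<'E'
from h import *
st();go([.551,.145,.2],frame(-79.7,0))
E
```

```text
0.93 [ 0.4795 -0.4226  0.2809] F [0.5 0.6 0.2] op 1.001 q [-0.88  0.18  1.62 -0.    1.35  0.3 ]
[[ 0.383 -0.924 -0.001]
 [-0.924 -0.383  0.001]
 [-0.001  0.    -1.   ]]
shift cm (tool axes) [-49.7  -28.33   8.13] turn deg [ 0.   0.1 12.2] shift after turn [-54.57 -17.18   8.09]
```

Request:
{"api": "arm_command", "payload": {"commands": [[[0,0,0,0,0,6.1],[0,0,0,0,0,6.1],[-3.5,-1.1,0,0,0,0],[-3.5,-1.1,0,0,0,0],[-3.5,-1.1,0,0,0,0],[-3.5,-1.1,0,0,0,0],[-3.5,-1.1,0,0,0,0],[-3.5,-1.1,0,0,0,0],[-3.5,-1.1,0,0,0,0],[-3.5,-1.1,0,0,0,0]]]}}

```text
time: 1.77
eef_pos: [0.5149, -0.1309, 0.2808]
tcp_rot: [0.768, -0.641, -0.0, 0.0]
contact_force: [0.6, 0.0, -0.8]
opening: 0.996
```

Request:
{"api": "arm_command", "payload": {"commands": [[[-3.5,-1.1,0,0,0,0],[-3.5,-1.1,0,0,0,0],[-3.5,-1.1,0,0,0,0],[-3.5,-1.1,0,0,0,0],[-3.5,-1.1,0,0,0,0],[-3.5,-1.1,0,0,0,0],[-3.5,-1.1,0,0,0,0],[-2,-0.7,0,0,0,0]]]}}

```text
time: 2.43
eef_pos: [0.5499, 0.1463, 0.2808]
tcp_rot: [0.769, -0.64, -0.001, -0.0]
contact_force: [-0.4, -1.4, 0.6]
opening: 1.001
```

Run:
```python
from h import *
st();go([.6,.145,.25],frame(-79.7,-50))
```

```text
2.43 [0.5499 0.1463 0.2808] F [-0.4 -1.4  0.6] op 1.001 q [0.08 0.02 1.79 0.   1.34 1.47]
[[ 0.181 -0.983 -0.001]
 [-0.983 -0.181  0.001]
 [-0.001  0.001 -1.   ]]
shift cm (tool axes) [ 1.04 -4.9   3.07] turn deg [-50.    0.    0.2] shift after turn [ 1.03 -5.51 -1.78]
```

Request:
{"api": "arm_command", "payload": {"commands": [[[0,0,0,-6,0,0],[0,0,0,-6,0,0],[0,0,0,-6,0,0],[0,0,0,-6,0,0],[0,0,0,-6,0,0],[0,0,0,-6,0,0],[0,0,0,-6,0,0],[0,0,0,-6,0,0]]]}}

```text
time: 3.1
eef_pos: [0.5508, 0.143, 0.2811]
tcp_rot: [0.701, -0.585, -0.262, 0.314]
contact_force: [0.5, -1.3, 0.1]
opening: 0.996
```

Run:
```python
from h import *
st()
```

```text
3.1 [0.5508 0.143  0.2811] F [ 0.5 -1.3  0.1] op 0.996 q [ 0.1   0.48  1.38 -0.07  2.12  1.48]
[[ 0.179 -0.655 -0.734]
 [-0.984 -0.119 -0.134]
 [ 0.     0.746 -0.665]]
```

Run:
```python
from h import *
go([.5285,.1407,.06],frame(-79.7,-48)); go([.5285,.1407,.009],frame(-79.7,-48))
```

```text
shift cm (tool axes) [ -0.17 -15.02  16.38] turn deg [ 0.3 -0.   0. ] shift after turn [ -0.17 -14.94  16.46]
shift cm (tool axes) [ -0.17 -18.83  19.78] turn deg [ 0.3 -0.   0. ] shift after turn [ -0.17 -18.73  19.87]
```

Request:
{"api": "arm_command", "payload": {"commands": [[[0,-2.5,2.7,0,0,0],[0,-2.5,2.7,0,0,0],[0,-2.5,2.7,0,0,0],[0,-2.5,2.7,0,0,0],[0,-2.5,2.7,0,0,0],[-0.1,-2.5,2.7,0,0,0],[0,-1,0.9,0,0,0],[0,-1,0.9,0,0,0],[0,-1,0.9,0,0,0],[0,-0.8,0.8,0,0,0]]]}}

```text
time: 3.93
eef_pos: [0.5314, 0.1404, 0.0101]
tcp_rot: [0.702, -0.586, -0.26, 0.311]
contact_force: [-0.1, -1.3, 0.6]
opening: 1.003
```

Run:
```python
from h import *
st();
im=imaging.read_camera("scene"); t=imaging.read_camera("top")
a=cv2.resize(im[150:250,300:440],(560,400),interpolation=2);b=cv2.resize(t[160:280,220:340],(400,400)[:2])
cv2.imwrite("pics/g1.png",np.hstack([a[:, :400],b])[:,:,::-1])
```

```text
3.93 [0.5314 0.1404 0.0101] F [-0.1 -1.3  0.6] op 1.003 q [ 0.1   0.75  1.52 -0.06  1.7   1.51]
[[ 0.179 -0.66  -0.729]
 [-0.984 -0.12  -0.133]
 [ 0.     0.741 -0.671]]
```

View pics/g1.png

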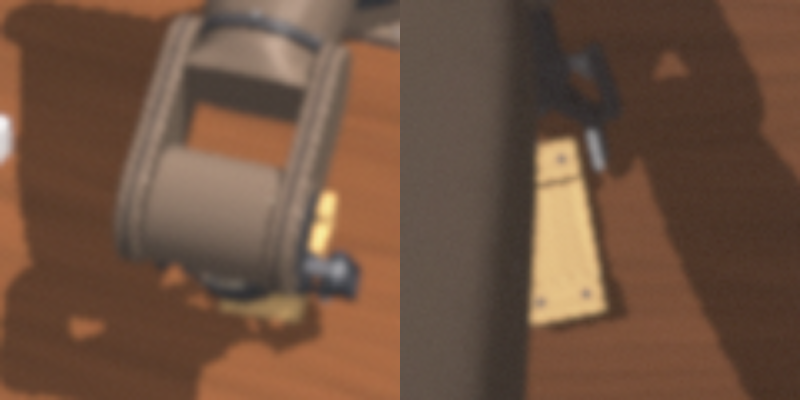

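The top crop shows the right pad (light tip at about crop (597,150)) alongside the outer batten, clear of its side. I'll close on it.

Request:
{"api": "arm_command", "payload": {"commands": [[[0,0,0,0,0,0],[0,0,0,0,0,0],[0,0,0,0,0,0],[0,0,0,0,0,0],[0,0,0,0,0,0],[0,0,0,0,0,0],[0,0,0,0,0,0],[0,0,0,0,0,0]]], "hand": 0.3, "squeeze": 60}}

```text
time: 4.7
eef_pos: [0.5316, 0.1404, 0.0115]
tcp_rot: [0.702, -0.586, -0.26, 0.311]
contact_force: [4.6, 1.0, 5.7]
opening: 0.691
```

Request:
{"api": "arm_command", "payload": {"commands": [[[0,1,-0.9,0,0,0],[0,1,-0.9,0,0,0],[0,1,-0.9,0,0,0],[0,1,-0.9,0,0,0],[0,1.5,-1.35,0,0,0],[0,1.5,-1.35,0,0,0],[0,1.5,-1.35,0,0,0],[0,1.5,-1.35,0,0,0],[0,1.5,-1.35,0,0,0],[0,1.5,-1.35,0,0,0]]]}}

```text
time: 5.53
eef_pos: [0.5297, 0.1403, 0.1867]
tcp_rot: [0.702, -0.585, -0.26, 0.312]
contact_force: [0.3, 0.0, -1.4]
opening: 0.689
```

Request:
{"api": "arm_command", "payload": {"commands": [[[0,0,0,6,0,0],[0,0,0,6,0,0],[0,0,0,6,0,0],[0,0,0,6,0,0],[0,0,0,6,0,0],[0,0,0,6,0,0],[0,0,0,6,0,0],[0,0,0,6,0,0],[0,0,0,6,0,0],[0,0,0,6,0,0]]]}}

```text
time: 6.37
eef_pos: [0.5295, 0.1403, 0.1862]
tcp_rot: [0.763, -0.637, 0.069, -0.082]
contact_force: [0.3, -0.1, -1.7]
opening: 0.688
```

Request:
{"api": "arm_command", "payload": {"commands": [[[0,0,0,6,0,0],[0,0,0,6,0,0],[0,0,0,6,0,0],[0,0,0,6,0,0],[0,0,0,6,0,0],[0,0,0,0,0,0]]]}}

```text
time: 6.87
eef_pos: [0.5248, 0.1404, 0.18]
tcp_rot: [0.718, -0.599, 0.226, -0.273]
contact_force: [-2.1, -0.4, -2.6]
opening: 0.69
```

Run:
```python
from h import *
st();
im=imaging.read_camera("scene"); t=imaging.read_camera("top")
cv2.imwrite("pics/g2.png",np.hstack([cv2.resize(im[80:250,300:470],(400,400)),cv2.resize(t[100:280,200:380],(400,400))])[:,:,::-1])
```

```text
6.87 [0.5248 0.1404 0.18  ] F [-2.1 -0.4 -2.6] op 0.69 q [ 0.03 -0.28  2.37  0.31  0.35  1.17]
[[ 0.18  -0.736  0.652]
 [-0.984 -0.133  0.121]
 [-0.002 -0.663 -0.748]]
```

View pics/g2.png

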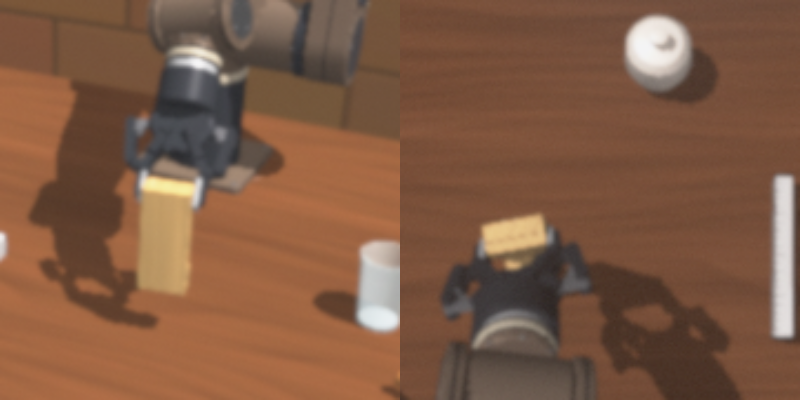

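The board is gripped and hangs nearly upright, with its plain face away from the robot (scene crop around (168,235)). Next I carry it out and stand it on its end.

Run:
```python
from h import *
go([.62,.157,.125],frame(-79.7,42.2));go([.62,.157,.115],frame(-79.7,42.2))
```

```text
shift cm (tool axes) [-0.   -2.96 10.6 ] turn deg [0.4 0.  0. ] shift after turn [-1.000e-02 -2.890e+00  1.062e+01]
shift cm (tool axes) [ 0.   -2.3  11.34] turn deg [0.4 0.  0. ] shift after turn [-1.000e-02 -2.210e+00  1.136e+01]
```

Request:
{"api": "arm_command", "payload": {"commands": [[[0,-0.35,1.3,0.4,0,0],[0,-0.35,1.3,0,0,0],[0,-0.35,1.3,0,0,0],[0,-0.35,1.3,0,0,0],[0,-0.35,1.3,0,0,0],[0,-0.35,1.3,0,0,0],[0,-0.35,1.3,0,0,0],[0,-0.35,1.3,0,0,0],[0,0,0,0,0,0]]]}}

```text
time: 7.72
eef_pos: [0.6223, 0.1526, 0.1393]
tcp_rot: [0.719, -0.598, 0.223, -0.275]
contact_force: [-0.6, -0.9, -1.1]
opening: 0.689
```

Run:
```python
from h import *
st();go([.618,.156,.115],frame(-79.7,42.2));go([.618,.156,.105],frame(-79.7,42.2))
```

```text
7.72 [0.6223 0.1526 0.1393] F [-0.6 -0.9 -1.1] op 0.689 q [0.04 0.04 2.17 0.44 0.24 1.04]
[[ 0.186 -0.738  0.649]
 [-0.983 -0.134  0.129]
 [-0.008 -0.661 -0.75 ]]
shift cm (tool axes) [-0.39  1.87  1.59] turn deg [0.8 0.6 0. ] shift after turn [-0.41  1.89  1.56]
shift cm (tool axes) [-0.38  2.53  2.34] turn deg [0.8 0.6 0. ] shift after turn [-0.41  2.57  2.3 ]
```

Run:
```python
import numpy as np
from scipy.optimize import least_squares
D=[(.2583,-.623,.23,.287,1.578,1.279),(.4795,-.4226,.2809,.18,1.62,1.35),(.5499,.1463,.2808,.02,1.79,1.34),(.5508,.143,.2811,.48,1.38,2.12),(.5314,.1404,.0101,.75,1.52,1.70)]
def fk(p,a,b,c):
    h,A,B,L,e=p;return A*np.sin(a)+B*np.sin(a+b)+L*np.sin(a+b+c)+e*np.cos(a+b),h+A*np.cos(a)+B*np.cos(a+b)+L*np.cos(a+b+c)-e*np.sin(a+b)
def f(p):
    o=[]
    for x,y,z,a,b,c in D:
        u,v=fk(p,a,b,c);o+=[u-np.sqrt(x*x+y*y-.01),v-z]
    return o
s=least_squares(f,[.3,.5,.45,.25,0]);print(s.x.round(3),np.abs(s.fun).max().round(4));p=s.x
for t in (42,35,30,-60):
  for z in (.105,.03):
    for r in (.5,.55,.6,.65,.7,.75,.8,.85):
        g=least_squares(lambda q:np.r_[np.array(fk(p,*q))-[r,z],q.sum()-np.pi+np.radians(t)],[.3,1.8,1]);print(t,z,r,g.x.round(2),g.cost<1e-8)
```

```text
[0.247 0.434 0.575 0.247 0.021] 0.0037
42 0.105 0.5 [-0.22  2.48  0.15] True
42 0.105 0.55 [-0.08  2.37  0.12] True
42 0.105 0.6 [0.03 2.25 0.12] True
42 0.105 0.65 [0.14 2.14 0.13] True
42 0.105 0.7 [0.24 2.02 0.15] True
42 0.105 0.75 [0.34 1.89 0.18] True
42 0.105 0.8 [0.43 1.77 0.21] True
42 0.105 0.85 [0.52 1.63 0.25] True
42 0.03 0.5 [ 0.    2.48 -0.08] True
42 0.03 0.55 [ 0.11  2.37 -0.07] True
42 0.03 0.6 [ 0.21  2.25 -0.05] True
42 0.03 0.65 [ 0.29  2.14 -0.02] True
42 0.03 0.7 [0.38 2.02 0.01] True
42 0.03 0.75 [0.46 1.9  0.05] True
42 0.03 0.8 [0.55 1.77 0.09] True
42 0.03 0.85 [0.63 1.63 0.14] True
35 0.105 0.5 [-0.2   2.42  0.31] True
35 0.105 0.55 [-0.07  2.31  0.29] True
35 0.105 0.6 [0.05 2.19 0.29] True
35 0.105 0.65 [0.16 2.08 0.3 ] True
35 0.105 0.7 [0.26 1.96 0.32] True
35 0.105 0.75 [0.35 1.83 0.35] True
35 0.105 0.8 [0.45 1.7  0.38] True
35 0.105 0.85 [0.54 1.56 0.42] True
35 0.03 0.5 [-0.    2.43  0.1 ] True
35 0.03 0.55 [0.11 2.32 0.11] True
35 0.03 0.6 [0.21 2.2  0.12] True
35 0.03 0.65 [0.3  2.08 0.15] True
35 0.03 0.7 [0.38 1.96 0.18] True
35 0.03 0.75 [0.47
[... 543 characters left out ...]
True
30 0.03 0.75 [0.48 1.79 0.34] True
30 0.03 0.8 [0.57 1.66 0.39] True
30 0.03 0.85 [0.66 1.52 0.44] True
-60 0.105 0.5 [0.66 1.55 1.97] True
-60 0.105 0.55 [0.75 1.41 2.03] True
-60 0.105 0.6 [0.85 1.24 2.09] True
-60 0.105 0.65 [0.96 1.06 2.17] True
-60 0.105 0.7 [1.08 0.85 2.26] True
-60 0.105 0.75 [1.24 0.57 2.37] True
-60 0.105 0.8 [ 1.59 -0.04  2.63] False
-60 0.105 0.85 [ 1.59 -0.04  2.63] False
-60 0.03 0.5 [0.78 1.54 1.88] True
-60 0.03 0.55 [0.86 1.39 1.94] True
-60 0.03 0.6 [0.95 1.23 2.01] True
-60 0.03 0.65 [1.06 1.04 2.09] True
-60 0.03 0.7 [1.18 0.83 2.18] True
-60 0.03 0.75 [1.34 0.54 2.31] True
-60 0.03 0.8 [ 1.66 -0.04  2.56] False
-60 0.03 0.85 [ 1.66 -0.04  2.56] False
```

Request:
{"api": "arm_command", "payload": {"commands": [[[0,0,0,0,-2.6,-3],[0,0,0,0,-2.6,-3],[0,0,0,0,-4,-4.5],[0,0,0,0,-4,-4.5],[0,0,0,0,-4,-4.5],[0,0,0,0,-4,-4.5],[0,0,0,0,-4,-4.5],[0,0,0,0,0,0]]]}}

```text
time: 8.38
eef_pos: [0.6208, 0.1503, 0.1386]
tcp_rot: [0.866, -0.355, 0.13, -0.328]
contact_force: [0.2, -1.3, -1.7]
opening: 0.69
```

Run:
```python
from h import *
st();go([.618,.156,.115],frame(-42,42.4))
```

```text
8.38 [0.6208 0.1503 0.1386] F [ 0.2 -1.3 -1.7] op 0.69 q [-0.14  0.11  2.1   0.96  0.71 -0.04]
[[ 0.714 -0.529  0.458]
 [-0.7   -0.532  0.476]
 [-0.008 -0.661 -0.751]]
shift cm (tool axes) [-0.58  1.4   1.92] turn deg [ 1.  -1.3 -2.1] shift after turn [-0.59  1.41  1.9 ]
```

Run:
```python
from h import *
M=frame(-44.4,42.2)
go([.62,.152,.112],M);print((100*M.T@[0,0,-.01]).round(3))
```

```text
shift cm (tool axes) [-0.16  1.7   2.04] turn deg [ 0.8  0.3 -0.3] shift after turn [-0.18  1.73  2.02]
[0.    0.672 0.741]
```

Request:
{"api": "arm_command", "payload": {"commands": [[[0,0,0,0.8,0.3,-0.3],[0,0.45,0.5,0,0,0],[0,0.45,0.5,0,0,0],[0,0.45,0.5,0,0,0],[0,0.35,0.4,0,0,0],[0,0,0,0,0,0]]]}}

```text
time: 8.88
eef_pos: [0.6175, 0.1525, 0.1096]
tcp_rot: [0.864, -0.354, 0.133, -0.333]
contact_force: [0.2, 0.2, -1.4]
opening: 0.695
```

Request:
{"api": "arm_command", "payload": {"commands": [[[0,0.13,0.15,0,0,0],[0,0.13,0.15,0,0,0],[0,0,0,0,0,0]]]}}

```text
time: 9.13
eef_pos: [0.6193, 0.1529, 0.109]
tcp_rot: [0.863, -0.353, 0.135, -0.335]
contact_force: [-0.9, 1.6, 3.1]
opening: 0.693
```

Request:
{"api": "arm_command", "payload": {"commands": [[[0,0.13,0.15,0,0,0],[0,0,0,0,0,0]]]}}

```text
time: 9.3
eef_pos: [0.62, 0.1534, 0.109]
tcp_rot: [0.863, -0.352, 0.135, -0.336]
contact_force: [-5.8, -0.9, 12.4]
opening: 0.689
```

Run:
```python
from h import *
st();
im=imaging.read_camera("scene"); t=imaging.read_camera("top")
cv2.imwrite("pics/g3.png",np.hstack([cv2.resize(im[100:260,300:460],(400,400)),cv2.resize(t[80:240,200:360],(400,400))])[:,:,::-1])
```

```text
9.3 [0.62   0.1534 0.109 ] F [-5.8 -0.9 12.4] op 0.689 q [-0.14  0.16  2.11  1.06  0.68 -0.16]
[[ 0.715 -0.518  0.469]
 [-0.699 -0.526  0.485]
 [-0.004 -0.675 -0.738]]
```

View pics/g3.png

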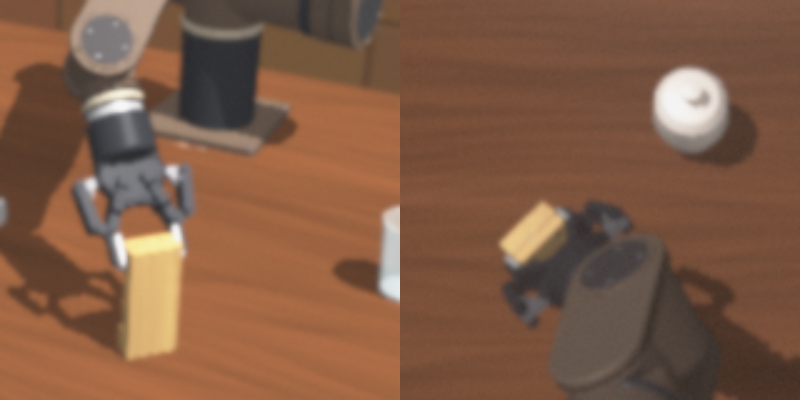

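The board stands on its end on the table, upright in both views (scene crop (150,300)). I'll ease the load off and open.

Request:
{"api": "arm_command", "payload": {"commands": [[[0,-0.13,-0.15,0,0,0],[0,0,0,0,0,0]]]}}

```text
time: 9.57
eef_pos: [0.6193, 0.1525, 0.109]
tcp_rot: [0.863, -0.353, 0.135, -0.334]
contact_force: [-1.1, 0.2, 4.9]
opening: 0.69
```

Request:
{"api": "arm_command", "payload": {"commands": [[[0,0,0,0,0,0],[0,0,0,0,0,0],[0,0,0,0,0,0],[0,0,0,0,0,0],[0,0,0,0,0,0],[0,0,0,0,0,0]]], "hand": 1}}

```text
time: 10.07
eef_pos: [0.6183, 0.1522, 0.107]
tcp_rot: [0.864, -0.353, 0.134, -0.333]
contact_force: [0.3, -0.0, -0.5]
opening: 1.003
```

Request:
{"api": "arm_command", "payload": {"commands": [[[0,0,-1,0,0,0],[0,0,-1,0,0,0],[0,0,-2,0,0,0],[0,0,-2,0,0,0],[0,0,-2,0,0,0],[0,0,-2,0,0,0],[0,0,-2,0,0,0]]]}}

```text
time: 10.65
eef_pos: [0.5615, 0.0937, 0.1978]
tcp_rot: [0.864, -0.353, 0.135, -0.333]
contact_force: [-0.1, 0.3, -0.3]
opening: 1.001
```

Run:
```python
from h import *
st();
im=imaging.read_camera("scene"); t=imaging.read_camera("top")
cv2.imwrite("pics/s4.png",im[:,:,::-1]);cv2.imwrite("pics/t4.png",t[:,:,::-1])
print(rect("top",*WOOD,(215,130,290,210),t,.14))
c,r=blob("scene",*WOOD,(330,160,390,255),im);print(cv2.boundingRect(c))
print(c[:,0][c[:,0,1].argmax()])
cv2.imwrite("pics/g4.png",np.hstack([cv2.resize(im[100:260,300:460],(400,400)),cv2.resize(t[80:240,200:360],(400,400))])[:,:,::-1])
```

```text
10.65 [0.5615 0.0937 0.1978] F [-0.1  0.3 -0.3] op 1.001 q [-0.29 -0.13  2.21  0.87  0.88 -0.03]
[[ 0.714 -0.52   0.468]
 [-0.7   -0.529  0.48 ]
 [-0.002 -0.67  -0.742]]
(array([0.616 , 0.1486, 0.14  ]), np.float64(136.5), [np.float64(0.0337), np.float64(0.0636)], [[239.0, 177.0], [257.5, 158.5], [267.0, 168.0], [248.5, 186.5]])
(348, 192, 25, 52)
[350 243]
```

View pics/g4.png

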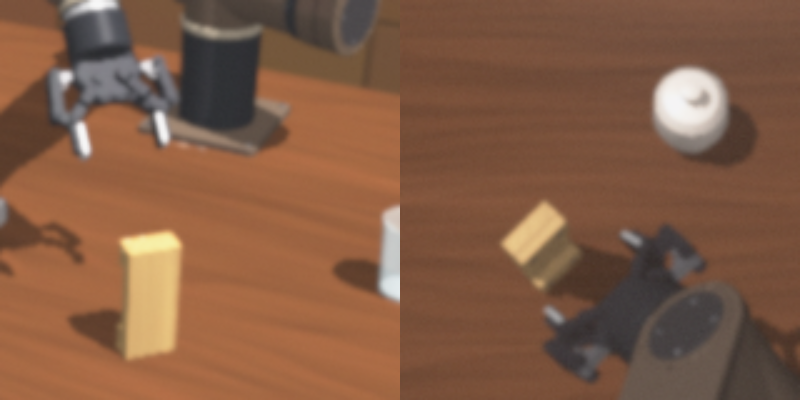

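The board stands alone and upright, with its top face centre near world (0.616, 0.149). Next I go over it and regrip from the plain side.

Run:
```python
from h import *
M=frame(-44,-60)
go([.70,.235,.34],M)
```

```text
shift cm (tool axes) [ -0.17 -24.     2.93] turn deg [-1.023e+02 -1.000e-01 -6.000e-01] shift after turn [ -0.03   2.24 -24.07]
```

Request:
{"api": "arm_command", "payload": {"commands": [[[0,-2.4,0.3,0,0,0],[0,-2.4,0.3,0,0,0],[0,-2.4,0.3,0,0,0],[0,-2.4,0.3,0,0,0],[0,-2.4,0.3,0,0,0],[0,-2.4,0.3,0,0,0],[0,-2.4,0.3,0,0,0],[0,-2.4,0.3,0,0,0],[0,-2.4,0.3,0,0,0],[0,-2.4,0.3,0,0,0]]]}}

```text
time: 11.58
eef_pos: [0.7016, 0.2369, 0.3347]
tcp_rot: [0.864, -0.353, 0.134, -0.333]
contact_force: [-0.2, -0.0, 0.4]
opening: 1.001
```

Request:
{"api": "arm_command", "payload": {"commands": [[[0,0,0,-6,0,0],[0,0,0,-6,0,0],[0,0,0,-6,0,0],[0,0,0,-6,0,0],[0,0,0,-6,0,0],[0,0,0,-6,0,0],[0,0,0,-6,0,0],[0,0,0,-6,0,0],[0,0,0,-6,0,0],[0,0,0,-6,0,0]]]}}

```text
time: 12.42
eef_pos: [0.7014, 0.2364, 0.3349]
tcp_rot: [0.914, -0.373, -0.061, 0.146]
contact_force: [0.5, -0.1, -0.6]
opening: 1.004
```

Request:
{"api": "arm_command", "payload": {"commands": [[[0,0,0,-6,0,0],[0,0,0,-6,0,0],[0,0,0,-6,0,0],[0,0,0,-6,0,0],[0,0,0,-6,0,0],[0,0,0,-6,0,0],[0,0,0,-6,0,0],[0,0,0,0,0,0]]]}}

```text
time: 13.08
eef_pos: [0.7015, 0.2372, 0.3262]
tcp_rot: [0.801, -0.323, -0.194, 0.466]
contact_force: [0.0, -0.4, -2.4]
opening: 0.995
```

Run:
```python
from h import *
st();M=frame(-44,-60)
go([.70,.235,.18],M)
```

```text
13.08 [0.7015 0.2372 0.3262] F [ 0.  -0.4 -2.4] op 0.995 q [ 0.32  0.96  0.65 -0.64  2.43  0.8 ]
[[ 0.716 -0.337 -0.611]
 [-0.698 -0.358 -0.621]
 [-0.009  0.871 -0.491]]
shift cm (tool axes) [  0.18 -12.6    7.41] turn deg [0.6 0.5 0.3] shift after turn [  0.04 -12.53   7.53]
```

Request:
{"api": "arm_command", "payload": {"commands": [[[0,-2.1,1.25,0,0.5,0.3],[0,-2.1,1.25,0,0,0],[0,-2.1,1.25,0,0,0],[0,-2.1,1.25,0,0,0],[0,-2.1,1.25,0,0,0],[0,-2.1,1.25,0,0,0],[0,0,0,0,0,0]]]}}

```text
time: 13.67
eef_pos: [0.6988, 0.2336, 0.1814]
tcp_rot: [0.802, -0.325, -0.188, 0.465]
contact_force: [-0.6, 0.0, -2.8]
opening: 1.003
```

Run:
```python
from h import *
st();M=frame(-44,-60)
go([.609,.1419,.105],M)
im=imaging.read_camera("scene"); t=imaging.read_camera("top")
cv2.imwrite("pics/g5.png",np.hstack([cv2.resize(im[100:260,300:460],(400,400)),cv2.resize(t[80:240,160:320],(400,400))])[:,:,::-1])
```

```text
13.67 [0.6988 0.2336 0.1814] F [-0.6  0.  -2.8] op 1.003 q [ 0.32  1.03  0.79 -0.54  2.24  0.96]
[[ 0.718 -0.346 -0.604]
 [-0.696 -0.357 -0.623]
 [ 0.     0.868 -0.497]]
shift cm (tool axes) [-0.06 -0.25 14.94] turn deg [ 0.2  0.1 -0.1] shift after turn [-0.09 -0.2  14.94]
```

View pics/g5.png

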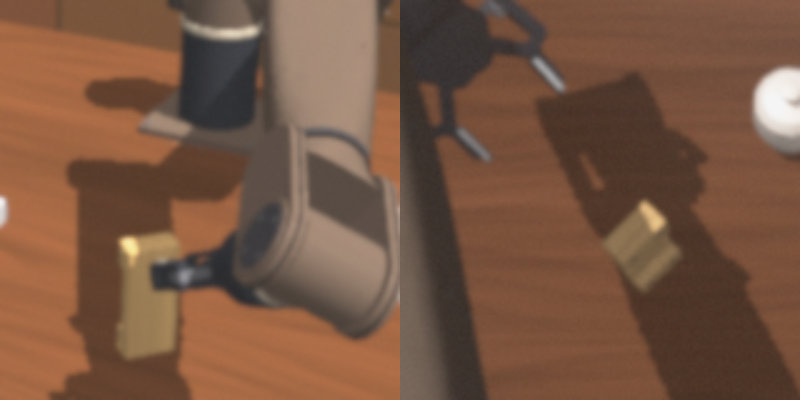

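The top crop shows the two fingertips at (490,158) and (562,88), with their mid-line pointing straight at the board top at (637,235). I'll advance along the tool axis.

Request:
{"api": "arm_command", "payload": {"commands": [[[0,0,2,0,0,0],[0,0,2,0,0,0],[0,0,2,0,0,0],[0,0,2,0,0,0],[0,0,1.5,0,0,0],[0,0,1.5,0,0,0],[-0.1,-0.2,1.5,0,0,0],[0,0,1.2,0,0,0],[0,0,1.2,0,0,0],[0,0,0,0,0,0]]]}}

```text
time: 14.6
eef_pos: [0.6111, 0.1421, 0.1137]
tcp_rot: [0.803, -0.328, -0.185, 0.463]
contact_force: [0.7, -0.7, -1.2]
opening: 0.998
```

Request:
{"api": "arm_command", "payload": {"commands": [[[0,0,0,0,0,0],[0,0,0,0,0,0],[0,0,0,0,0,0],[0,0,0,0,0,0],[0,0,0,0,0,0],[0,0,0,0,0,0],[0,0,0,0,0,0],[0,0,0,0,0,0]]], "hand": 0.3, "squeeze": 60}}

```text
time: 15.27
eef_pos: [0.6122, 0.1435, 0.1143]
tcp_rot: [0.803, -0.328, -0.184, 0.463]
contact_force: [0.8, 2.0, 5.6]
opening: 0.684
```

Run:
```python
from h import *
st()
```

```text
15.27 [0.6122 0.1435 0.1143] F [0.8 2.  5.6] op 0.684 q [ 0.25  0.82  1.27 -0.52  1.97  1.06]
[[ 0.718 -0.355 -0.599]
 [-0.696 -0.356 -0.624]
 [ 0.009  0.864 -0.503]]
```

Request:
{"api": "arm_command", "payload": {"commands": [[[0,0.43,-0.25,0,0,0],[0,0.86,-0.5,0,0,0],[0,1.3,-0.75,0,0,0],[0,1.7,-1,0,0,0],[0,1.7,-1,0,0,0],[0,1.7,-1,0,0,0],[0,1.7,-1,0,0,0],[0,0.86,-0.5,0,0,0]]]}}

```text
time: 15.93
eef_pos: [0.6119, 0.1439, 0.2359]
tcp_rot: [0.803, -0.328, -0.183, 0.462]
contact_force: [0.2, 0.4, -0.4]
opening: 0.691
```

Request:
{"api": "arm_command", "payload": {"commands": [[[0,0,0,6,0,0],[0,0,0,6,0,0],[0,0,0,6,0,0],[0,0,0,6,0,0],[0,0,0,6,0,0],[0,0,0,6,0,0],[0,0,0,6,0,0],[0,0,0,6,0,0],[0,0,0,6,0,0],[0,0,0,6,0,0]]]}}

```text
time: 16.77
eef_pos: [0.6109, 0.1435, 0.2323]
tcp_rot: [0.927, -0.375, 0.005, -0.002]
contact_force: [0.2, 0.4, -1.4]
opening: 0.686
```

Request:
{"api": "arm_command", "payload": {"commands": [[[0,0,0,6,0,0],[0,0,0,6,0,0],[0,0,0,6,0,0],[0,0,0,6,0,0],[0,0,0,6,0,0],[0,0,0,0,0,0]]]}}

```text
time: 17.27
eef_pos: [0.6078, 0.1423, 0.2282]
tcp_rot: [0.895, -0.363, 0.098, -0.239]
contact_force: [-0.6, 0.5, -2.4]
opening: 0.689
```

Run:
```python
from h import *
st()
go([.56,.12,.1],frame(-90,30.2));go([.58,.12,.1],frame(-60,30.2))
im=imaging.read_camera("scene"); t=imaging.read_camera("top")
cv2.imwrite("pics/g6.png",np.hstack([cv2.resize(im[60:240,300:480],(400,400)),cv2.resize(t[60:260,180:380],(400,400))])[:,:,::-1])
```

```text
17.27 [0.6078 0.1423 0.2282] F [-0.6  0.5 -2.4] op 0.689 q [-0.09 -0.02  1.98  0.52  0.9   0.41]
[[ 0.718 -0.602  0.349]
 [-0.696 -0.623  0.357]
 [ 0.003 -0.499 -0.866]]
shift cm (tool axes) [-1.91 10.67  8.64] turn deg [ 0.2 22.9 39.8] shift after turn [ 2.23 10.58  8.68]
shift cm (tool axes) [-0.47  9.47  9.34] turn deg [ 0.2  7.8 13.8] shift after turn [0.54 9.49 9.31]
```

View pics/g6.png

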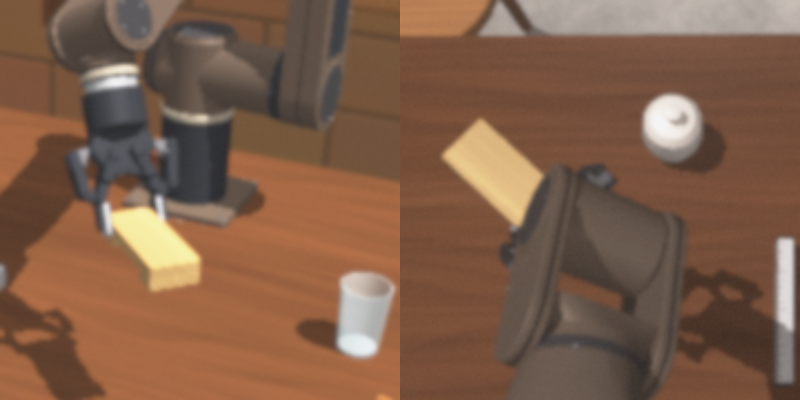

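The board is held plain face up and level in both views. Now I lower it.

Request:
{"api": "arm_command", "payload": {"commands": [[[0,1.1,1.9,0.2,0,0],[0,1.1,1.9,0,0,0],[0,1.1,1.9,0,0,0],[0,1.1,1.9,0,0,0],[0,1.1,1.9,0,0,0],[0,1.1,1.9,0,0,0],[0,1.1,1.9,0,0,0],[0,0.8,1.4,0,0,0],[0,0.5,0.87,0,0,0],[0,0,0,0,0,0]]]}}

```text
time: 18.2
eef_pos: [0.6115, 0.1443, 0.0487]
tcp_rot: [0.895, -0.361, 0.099, -0.24]
contact_force: [0.9, 0.2, -0.5]
opening: 0.688
```

Run:
```python
from h import *
st()
go([.603,.138,.012],frame(-44.1,30.2))
```

```text
18.2 [0.6115 0.1443 0.0487] F [ 0.9  0.2 -0.5] op 0.688 q [-0.09  0.26  2.06  0.75  0.61  0.1 ]
[[ 0.719 -0.6    0.35 ]
 [-0.695 -0.623  0.359]
 [ 0.003 -0.502 -0.865]]
shift cm (tool axes) [-0.19  2.74  2.65] turn deg [ 0.1 -0.1  0.2] shift after turn [-0.17  2.75  2.65]
```

Request:
{"api": "arm_command", "payload": {"commands": [[[0,0.5,0.87,0,0,0],[0,0.5,0.87,0,0,0],[0,0.4,0.7,0,0,0],[0,0.2,0.35,0,0,0],[0,0.1,0.17,0,0,0],[0,0,0,0,0,0]]]}}

```text
time: 18.7
eef_pos: [0.6123, 0.1435, 0.0162]
tcp_rot: [0.895, -0.362, 0.1, -0.241]
contact_force: [-0.2, 0.2, -1.5]
opening: 0.693
```

Request:
{"api": "arm_command", "payload": {"commands": [[[0,0.1,0.17,0,0,0],[0,0.1,0.17,0,0,0],[0,0,0,0,0,0]]]}}

```text
time: 18.95
eef_pos: [0.6127, 0.1434, 0.0128]
tcp_rot: [0.895, -0.362, 0.101, -0.241]
contact_force: [0.4, 0.3, -2.3]
opening: 0.688
```

Request:
{"api": "arm_command", "payload": {"commands": [[[0,0.1,0.17,0,0,0],[0,0,0,0,0,0]]]}}

```text
time: 19.12
eef_pos: [0.6125, 0.1435, 0.0106]
tcp_rot: [0.895, -0.362, 0.101, -0.241]
contact_force: [-0.1, -0.0, -2.1]
opening: 0.691
```

Run:
```python
from h import *
st()
```

```text
19.12 [0.6125 0.1435 0.0106] F [-0.1 -0.  -2.1] op 0.691 q [-0.09  0.33  2.07  0.84  0.55 -0.  ]
[[ 0.718 -0.599  0.355]
 [-0.696 -0.622  0.359]
 [ 0.006 -0.505 -0.863]]
```

Request:
{"api": "arm_command", "payload": {"commands": [[[0,0.1,0.17,0,0,0],[0,0,0,0,0,0]]]}}

```text
time: 19.28
eef_pos: [0.6124, 0.1435, 0.0085]
tcp_rot: [0.895, -0.362, 0.101, -0.241]
contact_force: [0.0, 0.1, -1.5]
opening: 0.693
```

Request:
{"api": "arm_command", "payload": {"commands": [[[0,0.05,0.09,0,0,0],[0,0,0,0,0,0]]]}}

```text
time: 19.45
eef_pos: [0.6129, 0.1435, 0.0082]
tcp_rot: [0.895, -0.362, 0.101, -0.241]
contact_force: [-1.2, -0.7, -0.5]
opening: 0.692
```

Request:
{"api": "arm_command", "payload": {"commands": [[[0,0.05,0.09,0,0,0],[0,0,0,0,0,0]]]}}

```text
time: 19.62
eef_pos: [0.6133, 0.1436, 0.0082]
tcp_rot: [0.895, -0.361, 0.101, -0.242]
contact_force: [-3.6, -1.5, 6.5]
opening: 0.693
```

Request:
{"api": "arm_command", "payload": {"commands": [[[0,0,0,0,0,0],[0,0,0,0,0,0],[0,0,0,0,0,0],[0,0,0,0,0,0],[0,0,0,0,0,0],[0,0,0,0,0,0]]], "hand": 1}}

```text
time: 20.12
eef_pos: [0.6126, 0.1435, 0.0066]
tcp_rot: [0.895, -0.362, 0.101, -0.241]
contact_force: [-0.5, 0.0, 0.3]
opening: 1.002
```

Request:
{"api": "arm_command", "payload": {"commands": [[[0,0,-0.5,0,0,0],[0,0,-1,0,0,0],[0,0,-2,0,0,0],[0,0,-3,0,0,0],[0,0,-3,0,0,0],[0,0,-3,0,0,0],[0,0,-3,0,0,0],[0,0,-3,0,0,0],[0,0,0,-6,0,0],[0,0,0,-6,0,0]]]}}

```text
time: 20.95
eef_pos: [0.5471, 0.0746, 0.1699]
tcp_rot: [0.915, -0.372, 0.065, -0.144]
contact_force: [0.5, -0.8, -0.8]
opening: 0.999
```

Request:
{"api": "arm_command", "payload": {"commands": [[[0,0,0,-6,0,0],[0,0,0,-6,0,0],[0,0,0,-6,0,0],[0,0,0,0,0,-6],[0,0,0,0,0,0]]]}}

```text
time: 21.37
eef_pos: [0.5474, 0.0776, 0.1673]
tcp_rot: [0.946, -0.325, 0.004, -0.001]
contact_force: [-0.2, 0.6, 0.1]
opening: 1.0
```

Run:
```python
from h import *
st()
t=imaging.read_camera("top");im=imaging.read_camera("scene")
cv2.imwrite("pics/t7.png",t[:,:,::-1]);cv2.imwrite("pics/s7.png",im[:,:,::-1])
print(rect("top",*WOOD,(210,125,300,215),t,.017))
print(rect("top",*ALU,(355,165,395,265),t,.017))
c,r=blob("top",*WOOD,(210,125,300,215),t);print(r)
for k in (90,-90):go([.531,-.152,.25],frame(k,0))
```

```text
21.37 [0.5474 0.0776 0.1673] F [-0.2  0.6  0.1] op 1.0 q [-0.04  0.08  1.94 -0.    1.12  0.62]
[[ 0.788 -0.615  0.009]
 [-0.615 -0.788 -0.001]
 [ 0.008 -0.005 -1.   ]]
(array([0.6738, 0.2417, 0.017 ]), np.float64(1.8), [np.float64(0.0111), np.float64(0.0144)], [[225.0, 162.0], [229.0, 162.0], [229.0, 167.0], [225.0, 167.0]])
(array([ 0.5308, -0.1557,  0.017 ]), np.float64(177.6), [np.float64(0.0278), np.float64(0.2011)], [[367.0, 178.0], [377.0, 178.0], [377.0, 251.0], [367.0, 251.0]])
((227.0, 164.5), (5.0, 4.0), 90.0)
shift cm (tool axes) [13.01 18.91 -8.33] turn deg [   0.3   -0.5 -128.3] shift after turn [-22.9   -1.56  -8.33]
shift cm (tool axes) [13.01 18.91 -8.33] turn deg [-0.4 -0.2 51.7] shift after turn [22.9   1.56 -8.33]
```

View pics/t7.png

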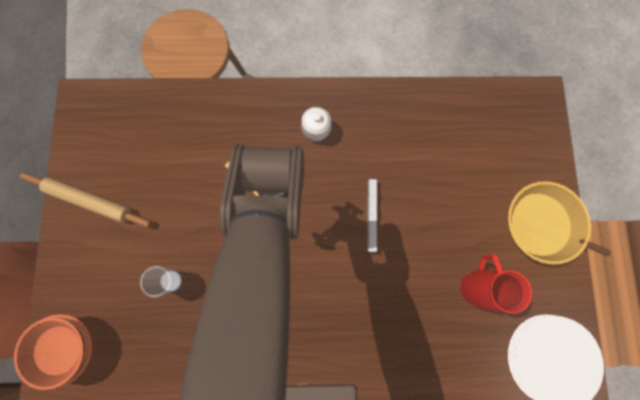

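The top view shows the straightedge untouched at (373,216), the bystanders in place, and the arm covering the board. I'll move to the straightedge.

Request:
{"api": "arm_command", "payload": {"commands": [[[0,0,-0.5,0,0,6.5],[0,0,-0.5,0,0,6.5],[0,0,-0.5,0,0,6.5],[0,0,-0.5,0,0,6.5],[0,0,0,0,0,6.5],[0,0,0,0,0,6.5],[0,0,0,0,0,6.5],[0,0,0,0,0,6.2]]]}}

```text
time: 22.13
eef_pos: [0.5462, 0.0764, 0.1866]
tcp_rot: [-0.705, 0.709, -0.003, 0.003]
contact_force: [-0.0, -0.3, -0.5]
opening: 1.0
```

Request:
{"api": "arm_command", "payload": {"commands": [[[2.3,0.15,0,0,0,0],[2.3,0.15,0,0,0,0],[2.3,0.15,0,0,0,0],[2.3,0.15,0,0,0,0],[2.3,0.15,0,0,0,0],[2.3,0.15,0,0,0,0],[2.3,0.15,0,0,0,0],[2.3,0.15,0,0,0,0],[2.3,0.15,0,0,0,0],[2.3,0.15,0,0,0,0]]]}}

```text
time: 22.97
eef_pos: [0.5315, -0.1545, 0.1866]
tcp_rot: [-0.707, 0.707, -0.003, 0.003]
contact_force: [1.2, 0.5, 0.6]
opening: 1.001
```

Run:
```python
from h import *
st()
t=imaging.read_camera("top");im=imaging.read_camera("scene")
cv2.imwrite("pics/t8.png",t[:,:,::-1]);cv2.imwrite("pics/s8.png",im[:,:,::-1])
W=((12,40,110),(32,190,255))
r=rect("top",*W,(205,115,300,220),t,.017);print(r)
c,_=blob("top",*W,(205,115,300,220),t);m=cv2.moments(c);print("board centroid",cast("top",(m["m10"]/m["m00"],m["m01"]/m["m00"]),.022))
c,_=blob("scene",*W,(330,180,400,270),im);m=cv2.moments(c);print("scene",cast("scene",(m["m10"]/m["m00"],m["m01"]/m["m00"]),.024),cv2.boundingRect(c))
print("grip pt -> board pred",)
go([.531,-.153,.01],frame(-90,0))
cv2.imwrite("pics/g8.png",np.hstack([cv2.resize(im[140:300,300:460],(400,400)),cv2.resize(t[100:260,200:360],(400,400))])[:,:,::-1])
```

```text
22.97 [ 0.5315 -0.1545  0.1866] F [1.2 0.5 0.6] op 1.001 q [-0.47  0.06  1.92  0.    1.15  1.1 ]
[[-0.    -1.     0.008]
 [-1.     0.    -0.   ]
 [ 0.    -0.008 -1.   ]]
(array([0.6413, 0.1803, 0.017 ]), np.float64(52.0), [np.float64(0.1113), np.float64(0.1678)], [[213.60000610351562, 174.1999969482422], [237.5, 142.39999389648438], [284.5, 177.60000610351562], [260.6000061035156, 209.5]])
board centroid [0.64304522 0.17690463 0.022     ]
scene [0.59174668 0.16192343 0.024     ] (330, 180, 70, 90)
grip pt -> board pred
shift cm (tool axes) [-0.33  0.21 17.67] turn deg [-0.5 -0.1 -0.2] shift after turn [-0.31  0.07 17.67]
```

View pics/g8.png

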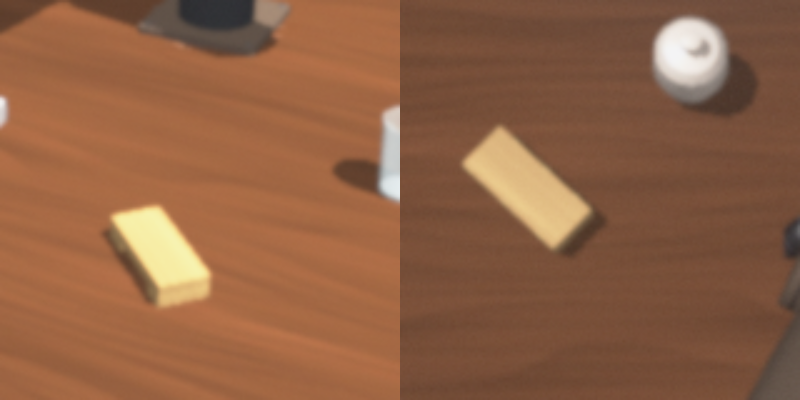

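The board lies on its battens with the plain face up (top crop, corners about (462,163), (500,127), (593,212), (557,250)). Its long right edge faces the salt pot. Now I grip the straightedge.

Request:
{"api": "arm_command", "payload": {"commands": [[[-0.15,0,2.6,-0.4,0,0],[0,0,2.6,0,0,0],[0,0,2.6,0,0,0],[0,0,2.6,0,0,0],[0,0,2.6,0,0,0],[0,0,2,0,0,0],[0,0,1.4,0,0,0],[0,0,0.9,0,0,0],[0,0,0.4,0,0,0],[0,0,0,0,0,0]]]}}

```text
time: 23.9
eef_pos: [0.5323, -0.1511, 0.0089]
tcp_rot: [0.708, -0.706, -0.0, -0.0]
contact_force: [-0.0, -0.6, -0.4]
opening: 1.003
```

Request:
{"api": "arm_command", "payload": {"commands": [[[0,0,0,0,0,0],[0,0,0,0,0,0],[0,0,0,0,0,0],[0,0,0,0,0,0],[0,0,0,0,0,0],[0,0,0,0,0,0],[0,0,0,0,0,0],[0,0,0,0,0,0],[0,0,0,0,0,0],[0,0,0,0,0,0]]], "hand": 0, "squeeze": 50}}

```text
time: 24.73
eef_pos: [0.5337, -0.1521, 0.0105]
tcp_rot: [0.708, -0.706, 0.001, -0.0]
contact_force: [0.1, -0.4, 5.1]
opening: 0.222
```

Run:
```python
from h import *
st()
t=cv2.imread("pics/t8.png")[:,:,::-1].copy()
im=cv2.imread("pics/s8.png")[:,:,::-1].copy()
for W in (((14,50,150),(32,190,255)),((12,40,170),(32,190,255)),((12,40,190),(32,190,255))):
    print(rect("top",*W,(210,140,290,208),t,.03))
    r=rect("scene",*W,(335,215,395,270),im,.03);print(r)
```

```text
24.73 [ 0.5337 -0.1521  0.0105] F [ 0.1 -0.4  5.1] op 0.222 q [-0.46  0.31  2.   -0.    0.83  1.11]
[[ 0.004 -1.     0.002]
 [-1.    -0.004 -0.002]
 [ 0.002 -0.002 -1.   ]]
(array([0.6422, 0.176 , 0.03  ]), np.float64(46.2), [np.float64(0.0644), np.float64(0.1453)], [[223.0, 165.3000030517578], [238.89999389648438, 148.1999969482422], [276.70001220703125, 183.1999969482422], [260.79998779296875, 200.3000030517578]])
(array([0.6543, 0.1848, 0.03  ]), np.float64(40.3), [np.float64(0.0957), np.float64(0.2061)], [[342.1000061035156, 226.60000610351562], [364.5, 214.10000610351562], [387.70001220703125, 255.39999389648438], [365.29998779296875, 267.8999938964844]])
(array([0.6417, 0.1757, 0.03  ]), np.float64(46.2), [np.float64(0.0612), np.float64(0.1431)], [[223.8000030517578, 165.3000030517578], [238.89999389648438, 149.0], [276.1000061035156, 183.60000610351562], [261.0, 199.89999389648438]])
(array([0.6407, 0.1782, 0.03  ]), np.float64(38.9), [np.float64(0.1065), np.float64(0.2626)], [[338.8999938964844, 219.10000610351562], [363.70001220703125, 206.10000610351562], [391.0, 258.0], [366.20001220703125, 271.1000061035156]])
(array([0.6417, 0.1753, 0.03  ]), np.float64(46.6), [np.float64(0.0588), np.float64(0.1397)], [[224.60000610351562, 165.5], [239.0, 149.8000030517578], [275.6000061035156, 183.3000030517578], [261.1000061035156, 199.0]])
(array([0.6516, 0.1859, 0.03  ]), np.float64(39.7), [np.float64(0.0933), np.float64(0.206)], [[343.29998779296875, 225.89999389648438], [365.3999938964844, 213.89999389648438], [387.8999938964844, 255.1999969482422], [365.8999938964844, 267.29998779296875]])
```

Request:
{"api": "arm_command", "payload": {"commands": [[[0,0,-0.5,0,0,0],[0,0,-1,0,0,0],[0,0,-1.5,0,0,0],[0,0,-2,0,0,0],[0,0,-2,0,0,0],[0,0,-2,0,0,0],[0,0,-2,0,0,0],[0,0,-2,0,0,0],[0,0,-1.5,0,0,0],[0,0,-0.5,0,0,0]]]}}

```text
time: 25.57
eef_pos: [0.5337, -0.1516, 0.1622]
tcp_rot: [0.708, -0.706, 0.002, -0.001]
contact_force: [1.0, 0.9, -2.4]
opening: 0.222
```

Request:
{"api": "arm_command", "payload": {"commands": [[[0,0,0,0,0,-3],[0,0,0,0,0,-5],[0,0,0,0,0,-6],[0,0,0,0,0,-6],[0,0,0,0,0,-6],[0,0,0,0,0,-6],[0,0,0,0,0,-6],[0,0,0,0,0,-5],[0,0,0,0,0,-3],[0,0,0,0,0,0]]]}}

```text
time: 26.4
eef_pos: [0.5318, -0.1508, 0.158]
tcp_rot: [0.928, -0.373, -0.001, -0.0]
contact_force: [0.1, -0.7, -2.8]
opening: 0.22
```

Run:
```python
from h import *
st()
go([.687,.136,.15],frame(-43.8,0))
```

```text
26.4 [ 0.5318 -0.1508  0.158 ] F [ 0.1 -0.7 -2.8] op 0.22 q [-0.46  0.09  1.94  0.    1.11  0.3 ]
[[ 0.722 -0.692 -0.002]
 [-0.692 -0.722  0.001]
 [-0.002  0.    -1.   ]]
shift cm (tool axes) [ -8.63 -31.45   0.81] turn deg [0.  0.1 0. ] shift after turn [ -8.65 -31.44   0.8 ]
```

Request:
{"api": "arm_command", "payload": {"commands": [[[-0.5,-1.8,0,0,0,0],[-0.9,-3.2,0,0,0,0],[-0.9,-3.3,0,0,0,0],[-0.9,-3.3,0,0,0,0],[-0.9,-3.3,0,0,0,0],[-0.9,-3.3,0,0,0,0],[-0.9,-3.3,0,0,0,0],[-0.9,-3.3,0,0,0,0],[-0.9,-3.3,0,0,0,0],[-0.9,-3.2,0,0,0,0]]]}}

```text
time: 27.23
eef_pos: [0.6873, 0.1358, 0.1581]
tcp_rot: [0.928, -0.374, -0.001, 0.0]
contact_force: [1.1, 0.5, -1.6]
opening: 0.223
```

Request:
{"api": "arm_command", "payload": {"commands": [[[0,0,1.5,0,0,0],[0,0,2,0,0,0],[0,0,2,0,0,0],[0,0,2,0,0,0],[0,0,2,0,0,0],[0,0,2,0,0,0],[0,0,1.4,0,0,0],[0,0,0.7,0,0,0],[0,0,0.3,0,0,0],[0,0,0,0,0,0]]]}}

```text
time: 28.07
eef_pos: [0.6872, 0.1338, 0.0198]
tcp_rot: [0.928, -0.373, -0.0, 0.0]
contact_force: [-0.1, 0.3, -2.0]
opening: 0.22
```

Run:
```python
from h import *
st()
go([.687,.136,.0095],frame(-43.8,0))
```

```text
28.07 [0.6872 0.1338 0.0198] F [-0.1  0.3 -2. ] op 0.22 q [ 0.05  0.56  1.62 -0.    0.96  0.81]
[[ 0.721 -0.693 -0.   ]
 [-0.693 -0.721 -0.   ]
 [ 0.     0.    -1.   ]]
shift cm (tool axes) [-0.17 -0.15  1.03] turn deg [ 0. -0. -0.] shift after turn [-0.17 -0.15  1.03]
```

Request:
{"api": "arm_command", "payload": {"commands": [[[0,0,0.4,0,0,0],[0,0,0.3,0,0,0],[0,0,0.15,0,0,0],[0,0,0,0,0,0]]]}}

```text
time: 28.4
eef_pos: [0.6877, 0.1339, 0.0122]
tcp_rot: [0.928, -0.373, 0.001, -0.0]
contact_force: [0.0, 0.4, -2.3]
opening: 0.223
```

Request:
{"api": "arm_command", "payload": {"commands": [[[0,0,0.12,0,0,0],[0,0,0,0,0,0]]]}}

```text
time: 28.57
eef_pos: [0.6877, 0.1339, 0.0109]
tcp_rot: [0.928, -0.373, 0.001, -0.0]
contact_force: [1.1, -0.1, -2.7]
opening: 0.221
```

Request:
{"api": "arm_command", "payload": {"commands": [[[0,0,0.12,0,0,0],[0,0,0,0,0,0]]]}}

```text
time: 28.73
eef_pos: [0.6879, 0.1339, 0.0106]
tcp_rot: [0.928, -0.373, 0.001, -0.0]
contact_force: [-2.5, -0.4, 2.1]
opening: 0.217
```

Request:
{"api": "arm_command", "payload": {"commands": [[[0,0,0,0,0,0],[0,0,0,0,0,0],[0,0,0,0,0,0],[0,0,0,0,0,0],[0,0,0,0,0,0]]], "hand": 0.32}}

```text
time: 29.15
eef_pos: [0.6877, 0.1339, 0.0097]
tcp_rot: [0.928, -0.373, 0.001, -0.0]
contact_force: [0.4, -0.7, -0.5]
opening: 0.321
```

Request:
{"api": "arm_command", "payload": {"commands": [[[0,0,-0.5,0,0,0],[0,0,-1,0,0,0],[0,0,-2,0,0,0],[0,0,-2,0,0,0],[0,0,-2,0,0,0],[3,0,-1,0,0,0],[3,0,0,0,0,0],[3,0,0,0,0,0],[0,3,0,0,0,0],[0,0,0,0,0,0]]]}}

```text
time: 29.98
eef_pos: [0.7297, 0.0461, 0.0927]
tcp_rot: [0.927, -0.375, -0.002, 0.002]
contact_force: [-0.3, 0.3, -1.0]
opening: 0.323
```

```bash
cat >> h.py <<'E'
def see():
    t=imaging.read_camera("top");im=imaging.read_camera("scene")
    print("board",rect("top",(12,40,170),(32,190,255),(205,130,290,212),t,.03)[:3])
    print("edge",rect("top",(0,0,120),(180,60,255),(205,125,330,230),t,.03))
    return t,im
E
python3 - <<'E'
from h import *
st()
t,im=see()
cv2.imwrite("pics/g9.png",np.hstack([cv2.resize(im[140:300,280:440],(400,400)),cv2.resize(t[90:250,190:350],(400,400))])[:,:,::-1])
E
```

```text
29.98 [0.7297 0.0461 0.0927] F [-0.3  0.3 -1. ] op 0.323 q [-0.07  0.53  1.51 -0.    1.1   0.69]
[[ 0.719 -0.695 -0.005]
 [-0.695 -0.719 -0.002]
 [-0.002  0.004 -1.   ]]
board (array([0.6754, 0.2114, 0.03  ]), np.float64(137.0), [np.float64(0.0424), np.float64(0.0602)])
edge (array([ 0.7618, -0.0227,  0.03  ]), np.float64(179.0), [np.float64(0.0393), np.float64(0.0413)], [[315.0, 125.0], [329.0, 125.0], [329.0, 139.0], [315.0, 139.0]])
```

View pics/g9.png

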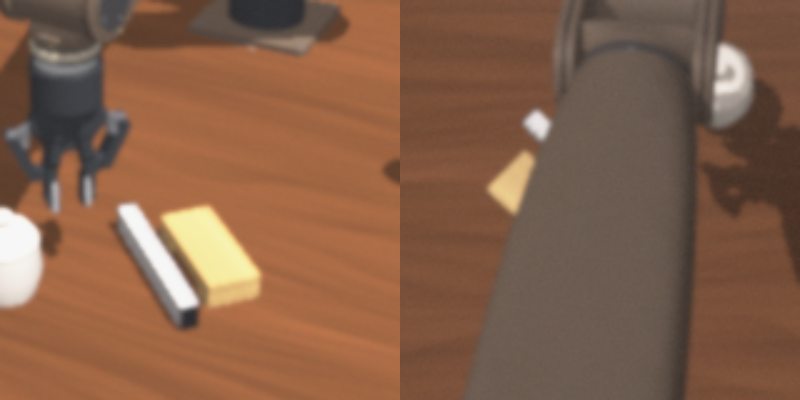

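The scene crop shows the straightedge standing parallel to the board with about a 20 mm gap. I'll shut the fingers and push it flush from outside.

Run:
```python
from h import *
go([.7166,.1062,.09],frame(-43.8,0))
```

```text
shift cm (tool axes) [-5.02 -3.09  0.49] turn deg [-0.  -0.  -0.1] shift after turn [-5.01 -3.1   0.49]
```

Request:
{"api": "arm_command", "payload": {"commands": [[[-1.7,-1,0,0,0,0],[-1.7,-1,0,0,0,0],[-1.6,-1.1,0,0,0,0],[0,0,0,0,0,0],[0,0,0,0,0,0],[0,0,0,0,0,0],[0,0,0,0,0,0]]], "hand": 0}}

```text
time: 30.67
eef_pos: [0.7175, 0.1064, 0.0953]
tcp_rot: [0.928, -0.373, 0.001, -0.0]
contact_force: [0.1, -0.3, -0.5]
opening: 0.001
```

Request:
{"api": "arm_command", "payload": {"commands": [[[0,0,2,0,0,0],[0,0,2,0,0,0],[0,0,2,0,0,0],[0,0,1.3,0,0,0],[0,0,0.6,0,0,0],[0,0,0,0,0,0]]]}}

```text
time: 31.17
eef_pos: [0.716, 0.1063, 0.0134]
tcp_rot: [0.928, -0.374, -0.001, 0.001]
contact_force: [-0.6, -0.0, -0.7]
opening: 0.003
```

Run:
```python
from h import *
st();c=np.array([.6417,.1755]);n=np.array([.722,-.692]);e=np.array([.692,.722])
d=ctrl.get_state()["eef_pos"][:2]-c;print("n",d@n,"e",d@e)
```

```text
31.17 [0.716  0.1063 0.0134] F [-0.6 -0.  -0.7] op 0.003 q [ 0.01  0.62  1.55 -0.    0.98  0.77]
[[ 0.721 -0.693 -0.003]
 [-0.693 -0.721 -0.   ]
 [-0.002  0.002 -1.   ]]
n 0.1015270782915781 e 0.0014428060700920587
```

Request:
{"api": "arm_command", "payload": {"commands": [[[-0.5,0,0,0,0,0],[-0.5,0,0,0,0,0],[-0.4,0,0,0,0,0],[-0.3,0,0,0,0,0],[-0.3,0,0,0,0,0],[-0.3,0,0,0,0,0],[-0.3,0,0,0,0,0],[-0.2,0,0,0,0,0],[-0.2,0,0,0,0,0],[0,0,0,0,0,0]]]}}

```text
time: 32.0
eef_pos: [0.6962, 0.1279, 0.0169]
tcp_rot: [0.928, -0.373, 0.001, -0.0]
contact_force: [1.0, -1.8, 4.2]
opening: 0.0
```

Request:
{"api": "arm_command", "payload": {"commands": [[[-0.15,0,0,0,0,0],[-0.15,0,0,0,0,0],[-0.15,0,0,0,0,0],[-0.15,0,0,0,0,0]]]}}

```text
time: 32.33
eef_pos: [0.6935, 0.1307, 0.0181]
tcp_rot: [0.928, -0.373, 0.003, -0.0]
contact_force: [1.1, -4.5, 8.9]
opening: 0.001
```

Request:
{"api": "arm_command", "payload": {"commands": [[[-0.15,0,0,0,0,0],[-0.15,0,0,0,0,0],[-0.15,0,0,0,0,0]]]}}

```text
time: 32.58
eef_pos: [0.6916, 0.1326, 0.0192]
tcp_rot: [0.928, -0.373, 0.005, 0.0]
contact_force: [2.7, -7.9, 10.8]
opening: -0.002
```

Run:
```python
from h import *
st();c=np.array([.6417,.1755]);n=np.array([.722,-.692])
print("n",(ctrl.get_state()["eef_pos"][:2]-c)@n)
im=imaging.read_camera("scene");cv2.imwrite("pics/s10.png",im[:,:,::-1])
```

```text
32.58 [0.6916 0.1326 0.0192] F [ 2.7 -7.9 10.8] op -0.002 q [ 0.05  0.57  1.62 -0.01  0.95  0.81]
[[ 0.722 -0.692  0.009]
 [-0.692 -0.722 -0.004]
 [ 0.01  -0.003 -1.   ]]
n 0.06577303869978787
```

The upward force suggests the sloping finger backs ride on the bar's top edge. I'll back off and look.

Request:
{"api": "arm_command", "payload": {"commands": [[[0.5,0,0,0,0,0],[0.8,0,0,0,0,0],[1,0,0,0,0,0],[1,0,0,0,0,0],[0,0,-2,0,0,0],[0,0,-3,0,0,0],[0,0,-3,0,0,0],[0,0,-3,0,0,0],[0,0,0,0,0,0]]]}}

```text
time: 33.38
eef_pos: [0.7158, 0.112, 0.1332]
tcp_rot: [0.928, -0.373, 0.006, -0.002]
contact_force: [2.1, 0.6, 1.2]
opening: 0.002
```

Run:
```python
from h import *
st()
im=imaging.read_camera("scene");s=cv2.imread("pics/s10.png")[:,:,::-1]
cv2.imwrite("pics/g11.png",np.hstack([cv2.resize(s[180:280,300:400],(400,400)),cv2.resize(im[180:280,300:400],(400,400))])[:,:,::-1])
```

```text
33.38 [0.7158 0.112  0.1332] F [2.1 0.6 1.2] op 0.002 q [0.02 0.47 1.52 0.   1.14 0.78]
[[ 0.721 -0.692  0.012]
 [-0.693 -0.721  0.   ]
 [ 0.009 -0.009 -1.   ]]
```

View pics/g11.png

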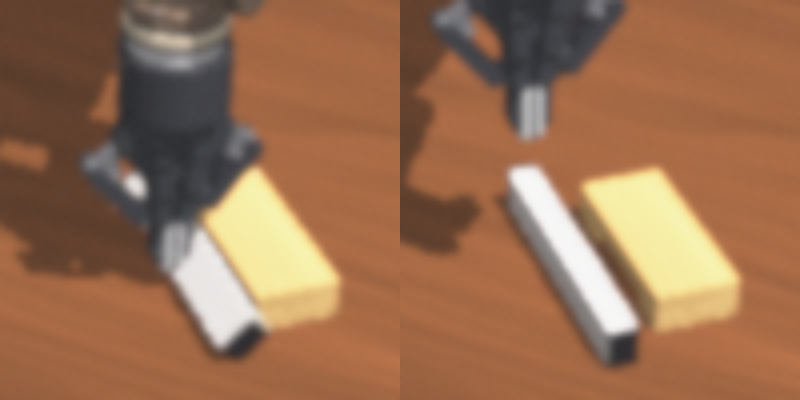

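The left crop shows the wide finger linkage was tipping the bar (end cap at (240,335) leaning). The right crop shows that it has settled upright again, still about 20 mm off the board and clear of the gripper. I'll turn the tool 90° so the flat finger sides push, tip slightly forward so that contact is low.

Request:
{"api": "arm_command", "payload": {"commands": [[[0,0,0,0,0,-7],[0,0,0,0,0,-7],[0,0,0,0,0,-7],[0,0,0,0,0,-7],[0,0,0,0,0,-7],[0,0,0,0,0,-7],[0,0,0,0,0,-7],[0,0,0,0,0,-7],[0,0,0,0,0,-7],[0,0,0,0,0,-7]]]}}

```text
time: 34.27
eef_pos: [0.7103, 0.1119, 0.1224]
tcp_rot: [0.973, 0.229, -0.002, -0.0]
contact_force: [0.4, -0.1, 0.1]
opening: -0.003
```

Request:
{"api": "arm_command", "payload": {"commands": [[[0,0,0,0,0,-7],[0,0,0,0,0,-7],[0,0,0,0,0,-6],[0,0,0,3,0,0],[0,0,0,0,0,0]]]}}

```text
time: 34.68
eef_pos: [0.711, 0.1112, 0.1227]
tcp_rot: [0.92, 0.392, -0.012, -0.025]
contact_force: [0.5, 0.2, 0.2]
opening: 0.002
```

```bash
cat >> h.py <<'E'
N=np.array([.722,-.692]);E_=np.array([.692,.722]);B=np.array([.6417,.1755])
def nn():
    s=ctrl.get_state();d=s["eef_pos"][:2]-B;print("n,e",(d@N).round(4),(d@E_).round(4),"Fn",(s["contact_force"][:2]@N).round(1))
E
python3 - <<'E'
from h import *
st();nn()
p=B+.098*N-.001*E_
go([*p,.006],frame(46.2,3))
E
```

```text
34.68 [0.711  0.1112 0.1227] F [0.5 0.2 0.2] op 0.002 q [ 0.    0.49  1.51  0.04  1.18 -0.82]
[[ 0.693  0.72  -0.042]
 [ 0.721 -0.692  0.037]
 [-0.002 -0.055 -0.998]]
n,e 0.0945 0.0015 Fn 0.2
shift cm (tool axes) [-0.22  0.99 11.63] turn deg [-0.2  0.1 -0.1] shift after turn [-0.25  0.96 11.64]
```

Request:
{"api": "arm_command", "payload": {"commands": [[[-0.1,0.5,0,0,0,0],[-0.1,0.5,1,0,0,0],[0,0,2,0,0,0],[0,0,2,0,0,0],[0,0,2,0,0,0],[0,0,2,0,0,0],[0,0,1.3,0,0,0],[0,0,0.7,0,0,0],[0,0,0.3,0,0,0],[0,0,0,0,0,0]]]}}

```text
time: 35.52
eef_pos: [0.713, 0.1078, 0.0116]
tcp_rot: [0.92, 0.392, -0.01, -0.024]
contact_force: [0.3, -0.4, 0.1]
opening: -0.002
```

Request:
{"api": "arm_command", "payload": {"commands": [[[0,-0.3,0,0,0,0],[0,-0.3,0,0,0,0],[0,-0.3,0,0,0,0],[0,-0.3,0,0,0,0],[0,-0.2,0,0,0,0],[0,-0.2,0,0,0,0],[0,-0.2,0,0,0,0]]]}}

```text
time: 36.1
eef_pos: [0.7011, 0.12, 0.014]
tcp_rot: [0.92, 0.392, -0.009, -0.023]
contact_force: [1.5, -1.3, 0.7]
opening: -0.003
```

Run:
```python
from h import *
st();nn()
```

```text
36.1 [0.7011 0.12   0.014 ] F [ 1.5 -1.3  0.7] op -0.003 q [ 0.01  0.6   1.57  0.04  1.   -0.82]
[[ 0.692  0.721 -0.034]
 [ 0.722 -0.691  0.035]
 [ 0.002 -0.049 -0.999]]
n,e 0.0813 0.001 Fn 2.0
```

Request:
{"api": "arm_command", "payload": {"commands": [[[0,-0.2,0.02,0,0,0],[0,-0.2,0.02,0,0,0],[0,-0.2,0.02,0,0,0],[0,-0.2,0.02,0,0,0],[0,-0.2,0.02,0,0,0],[0,0,0,0,0,0]]]}}

```text
time: 36.6
eef_pos: [0.6936, 0.1273, 0.0134]
tcp_rot: [0.92, 0.392, -0.009, -0.023]
contact_force: [2.2, -2.4, 1.3]
opening: -0.004
```

Run:
```python
from h import *
st();nn()
im=imaging.read_camera("scene");cv2.imwrite("pics/s12.png",im[:,:,::-1])
c,r=blob("scene",(0,0,150),(180,60,255),(310,190,372,290),im);print(r,cv2.contourArea(c))
s=cv2.imread("pics/s10.png")[:,:,::-1].copy()
c,r=blob("scene",(0,0,150),(180,60,255),(310,190,372,290),s);print("tipping ref",r,cv2.contourArea(c))
```

```text
36.6 [0.6936 0.1273 0.0134] F [ 2.2 -2.4  1.3] op -0.004 q [ 0.02  0.59  1.59  0.04  0.99 -0.81]
[[ 0.692  0.721 -0.035]
 [ 0.722 -0.691  0.036]
 [ 0.001 -0.05  -0.999]]
n,e 0.0708 0.0011 Fn 3.3
((352.9386291503906, 250.18228149414062), (29.08074188232422, 9.433216094970703), 57.2647705078125) 223.5
tipping ref ((351.8088684082031, 250.5147247314453), (31.555742263793945, 13.891385078430176), 59.03623962402344) 363.5
```

Request:
{"api": "arm_command", "payload": {"commands": [[[0,-0.2,0.02,0,0,0],[0,-0.2,0.02,0,0,0],[0,-0.2,0.02,0,0,0],[0,-0.15,0.02,0,0,0],[0,0,0,0,0,0]]]}}

```text
time: 37.07
eef_pos: [0.6872, 0.1329, 0.0121]
tcp_rot: [0.92, 0.392, -0.01, -0.024]
contact_force: [2.3, -1.8, 2.1]
opening: -0.002
```

Request:
{"api": "arm_command", "payload": {"commands": [[[0,-0.15,0.01,0,0,0],[0,-0.15,0.01,0,0,0],[0,0,0,0,0,0]]]}}

```text
time: 37.32
eef_pos: [0.6851, 0.1348, 0.012]
tcp_rot: [0.92, 0.392, -0.01, -0.024]
contact_force: [3.0, -2.1, 2.7]
opening: -0.002
```

Request:
{"api": "arm_command", "payload": {"commands": [[[0,-0.15,0.01,0,0,0],[0,-0.15,0.01,0,0,0],[0,0,0,0,0,0]]]}}

```text
time: 37.57
eef_pos: [0.683, 0.1368, 0.012]
tcp_rot: [0.92, 0.392, -0.01, -0.024]
contact_force: [2.2, -2.1, 1.8]
opening: 0.004
```

Run:
```python
from h import *
st();nn()
im=imaging.read_camera("scene");cv2.imwrite("pics/s13.png",im[:,:,::-1])
c,r=blob("scene",(0,0,150),(180,60,255),(310,190,372,290),im);print(r,cv2.contourArea(c))
```

```text
37.57 [0.683  0.1368 0.012 ] F [ 2.2 -2.1  1.8] op 0.004 q [ 0.04  0.58  1.61  0.04  0.99 -0.79]
[[ 0.692  0.721 -0.037]
 [ 0.722 -0.691  0.036]
 [ 0.    -0.052 -0.999]]
n,e 0.0566 0.0006 Fn 3.0
((354.2867736816406, 241.78785705566406), (44.716373443603516, 11.512797355651855), 64.29004669189453) 262.0
```

Request:
{"api": "arm_command", "payload": {"commands": [[[0,0.5,0,0,0,0],[0,1,0,0,0,0],[0,2,0,0,0,0],[0,0,-3,0,0,0],[0,0,-3,0,0,0],[0,0,-4,0,0,0],[-4,0,-4,0,0,0],[-4,0,0,0,0,0],[-4,0,0,0,0,0],[-4,0,0,0,0,0]]]}}

```text
time: 38.45
eef_pos: [0.6083, -0.0007, 0.1395]
tcp_rot: [0.919, 0.392, -0.01, -0.025]
contact_force: [-0.5, -0.1, 0.2]
opening: 0.005
```

Request:
{"api": "arm_command", "payload": {"commands": [[[-4,0,0,0,0,0],[-4,0,0,0,0,0],[-4,0,0,0,0,0],[-4,0,0,0,0,0],[-3,0,0,0,0,0]]]}}

```text
time: 38.87
eef_pos: [0.4755, -0.1381, 0.1385]
tcp_rot: [0.92, 0.392, -0.011, -0.025]
contact_force: [0.8, -0.5, -0.5]
opening: 0.001
```

```bash
cat >> h.py <<'E'
def gap(tag):
    t=imaging.read_camera("top");im=imaging.read_camera("scene")
    cv2.imwrite(f"pics/t{tag}.png",t[:,:,::-1]);cv2.imwrite(f"pics/s{tag}.png",im[:,:,::-1])
    b=rect("top",(12,55,165),(32,190,255),(205,120,300,225),t,.03)
    e=rect("top",(0,0,150),(180,45,255),(205,120,300,225),t,.03)
    print("board",b,"\nedge",e)
    n=np.array([np.sin(np.radians(b[1])),-np.cos(np.radians(b[1]))]);m=np.array([-n[1],n[0]]);d=(e[0]-b[0])[:2]
    print("n",(d@n).round(4),"along",(d@m).round(4))
E
python3 - <<'E'
from h import *
st();gap("14")
E
```

```text
38.87 [ 0.4755 -0.1381  0.1385] F [ 0.8 -0.5 -0.5] op 0.001 q [-0.5   0.02  2.06  0.02  1.12 -1.31]
[[ 0.693  0.72  -0.04 ]
 [ 0.721 -0.692  0.038]
 [-0.    -0.055 -0.998]]
board (array([0.6376, 0.1793, 0.03  ]), np.float64(46.0), [np.float64(0.0611), np.float64(0.1432)], [[222.39999389648438, 166.6999969482422], [237.60000610351562, 150.39999389648438], [274.79998779296875, 185.10000610351562], [259.5, 201.39999389648438]]) 
edge (array([0.6646, 0.1486, 0.03  ]), np.float64(46.6), [np.float64(0.0241), np.float64(0.1984)], [[231.3000030517578, 145.8000030517578], [237.10000610351562, 139.5], [289.1000061035156, 186.8000030517578], [283.29998779296875, 193.1999969482422]])
n 0.0407 along -0.0033
```

Run:
```python
from h import *
t=cv2.imread("pics/t14.png");hsv=cv2.cvtColor(t,cv2.COLOR_BGR2HSV)
p=imaging.camera_params("top");K=p["intrinsics"];Ti=np.linalg.inv(p["pose"])
def px(P):
    q=Ti[:3,:3]@P+Ti[:3,3];return K[:2,:2]@(q[:2]/q[2])+K[:2,2]
b=np.array([.6376,.1793]);a=np.radians(46.1);m=np.r_[np.cos(a),np.sin(a)];n=np.r_[m[1],-m[0]]
ks=np.arange(18,56,2)
print("n mm",ks)
for s in (-60,-30,0,30,60):
    c=np.array([px(np.r_[b+m*s/1e3+n*k/1e3,.03]) for k in ks],np.float32)
    v=cv2.remap(hsv,c[None,:,0],c[None,:,1],cv2.INTER_LINEAR)[0];print(s,"V",v[:,2],"S",v[:,1])
```

```text
n mm [18 20 22 24 26 28 30 32 34 36 38 40 42 44 46 48 50 52 54]
-60 V [227 225 225 224 223 219 215 214 217 221 224 227 229 229 227 221 203 171
 137] S [103 104 104 104 101  90  69  40  19   9   7   7   8   8   7   8  13  23
  50]
-30 V [224 223 222 222 219 217 216 219 224 227 229 230 230 229 225 215 193 159
 129] S [105 105 106 105 100  84  58  32  14   8   6   6   6   6   6  10  16  31
  58]
0 V [221 221 221 221 220 218 218 221 225 227 229 229 228 227 224 214 190 158
 134] S [107 107 106 104  99  82  57  31  13   9   7   7   7   7   8  14  23  40
  72]
30 V [219 219 219 219 218 217 219 222 226 228 230 231 231 230 226 216 191 158
 133] S [108 108 107 106  96  78  49  22  12   7   7   7   7   7   8  11  18  33
  66]
60 V [218 219 219 218 217 215 216 219 225 229 231 232 232 230 225 213 186 153
 129] S [108 108 106 104  95  76  49  24  12   9   8   8   8   8   7  11  19  36
  72]
```

There is no dark gap at the seam at any of the five sections. I'll check the bystanders against the first picture and hand in.

Run:
```python
from h import *
a=cv2.imread("pics/top0.png");b=cv2.imread("pics/t14.png")
for n,(x0,y0,x1,y1) in dict(pot=(295,100,340,148),jug=(455,250,535,318),tumbler=(135,262,185,300)).items():
    A,B_=[cv2.cvtColor(i[y0:y1,x0:x1],6).astype(np.float32) for i in (a,b)];print(n,cv2.phaseCorrelate(A,B_))
st();print(ctrl.sign_off())
```

```text
pot ((0.5409009563055953, -0.14972210810986653), 0.9860173989225317)
jug ((-0.008576808088037069, -0.04949413457389085), 0.8680530925591786)
tumbler ((-0.008546295323963449, 0.0014410301412333126), 0.9848615665435791)
38.97 [ 0.4752 -0.139   0.1384] F [-0.2  0.8 -0.1] op 0.003 q [-0.5   0.02  2.06  0.02  1.12 -1.31]
[[ 0.696  0.717 -0.04 ]
 [ 0.718 -0.695  0.038]
 [-0.001 -0.055 -0.998]]
the job is handed in; nothing more can be done
None
```

I turned the board over and laid it on its battens with the plain face up, then set the straightedge flush along its right-hand long edge. I handed the job in at 39 s, with the arm clear of everything.

**Board:** I stood it on its end, regripped it from the plain side, turned it over and lowered it until it touched the table at about 6.5 N. Only then did I open the fingers.

**Straightedge:** I carried it over beside the board and pushed it flush from outside. My first push tipped the bar, because the spread finger linkage caught its top edge. I backed off and it settled upright again. A second push, with the flat finger sides, slid it into contact. That push also moved the board about 5–6 mm.

**Last checks:**
- **Flush fit:** the top camera put the bar's centre line 40.7 mm from the board's centre line, against 40 mm ideal. There was no dark gap at any of five points along the seam. The two measured angles differ by 0.6° (46.0° and 46.6°), within what I would expect from pixel noise.
- **Bar upright:** after the last push I checked the bar only by numbers, not by eye, because I had used up my picture views.
- **Bystanders:** the jug and tumbler did not shift between the first and last pictures. The salt pot read about 0.5 px (roughly 1.4 mm). The gripper passed close to the pot but the force readings showed no contact, so I think this is a shadow change, though I can't rule out a tiny nudge.

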